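# Fit the recorder's battery and switch it on at its locking toggle

## Robot

A 6-joint arm with a two-finger parallel gripper is mounted at the origin on the work surface. World frame = base frame: x ahead of the robot, y to its left, z up, the work surface at z = 0. Lengths are in mm, angles in degrees, forces in N, time in s.
With the tool pointing down it reaches from about 300 to 850 mm from the base axis. Payload 4.2 kg.
Tool frame: the origin (TCP) lies midway between the tips of the shut fingers; the grasp point (between the pads) lies 19 mm behind it (env.hold_point_z is the z of the grasp point in the tool frame, in mm); z points along the fingers, y is the direction in which the jaws open and shut (so a half turn about z gives the same grasp; the last joint's range is limited). The gripper opens to 91 mm and grips with 3 to 60 N. Pads are 32 mm wide; open, the fingers measure 118 mm over their backs; the gripper's body (76 mm by 178 mm) begins 60 mm behind the grasp point.
Start: joints at [65.489, 18.312, 89.639, -0, 72.044, -1.146], TCP at [228.044, 527.863, 213.976] pointing down, gripper open.
Joint ranges: [-177.97, 177.97], [-48.28, 115.42], [12.27, 149.76], [-77.06, 257.06], [2.81, 150.46], [-146.56, 146.56]. Speed limits (degrees/s): [147.25, 147.25, 180, 180, 180, 180].

## Interface

Orientations are given as [roll, pitch, yaw] about the fixed x, y, z axes, in that order (R = Rz(yaw) Ry(pitch) Rx(roll)).
In Python, from workcell import env, grab_frame, camera_params, spotter gives the robot as it stands. The module is installed in compiled form; this text tells all that it offers.
- The arm moves only by the shell command python3 -m jog 'ROWS' [FORCE]. ROWS is text: rows parted by semicolons, each of 7 numbers parted by spaces: the turn, a rotation vector about the world's x, y, z in units of 5 degrees (1.0 is 5 degrees), then the shift along the world's x, y, z in units of 25 mm (1.0 is 25 mm), then the opening, from 0 (shut) to 1 (fully open). A call has 1 to 5 rows; each row is the pose to reach, as a shift and turn from the pose commanded when the call began; what a row does not reach only later rows make up. A row lasts 1/8 s, in which the tool goes at most 62.5 mm and 10.7 degrees, less where a joint would pass 70% of its speed; a pose out of reach is approached as far as the arm can. A call with a gripper value outside its range is refused whole. The fingers move at their own pace and stop on an object; FORCE is the grip in N (left out, the last holds). Time passes only in rows, so rows that repeat a pose let the fingers close. It gives the time, the measured TCP pose, the force and the opening at its end, in the units of the state.
- env.state(): the state, without advancing time (a new reading comes with each control period).
- grab_frame(name): name is "scene" or "top" or "wrist"; returns the picture (384x512x3 uint8, red, green, blue); there is no depth.
- camera_params(name): a dict with "K" (3x3 intrinsics, pixels), "dist" ([k1, k2, p1, p2, k3] as OpenCV has them; the pictures are not rectified), "rvec" (rotation vector, rad) and "tvec" (3), from world to camera coordinates, as OpenCV has them. Camera axes: x right, y down, z forward; pixel columns grow to the right and rows downward; lengths in mm; the calibration is good to about 2 mm. A picture is of the moment at which its call begins: read the wrist's pose just before it. camera_params takes no time and is no camera call; for the wrist camera it gives the pose at the moment of the call.
- env.job_done(): hands the job in, once; it reports no verdict.
Trained networks look in the newest picture that a camera, given by its name, has taken for a name from the list of things; names that differ only in an ending like _2 or _b are one class to them, and where a whole thing is asked for, a point or a joint stands for the part that bears it (a point fixed in the world has none). Each returns a list of dicts, best first, with "conf" (0 to 1); they miss things now and then, are a little off and sometimes report something else, mostly with a low value. They report only what shows in the picture. A call takes as long as a camera call. They do not tell look-alikes from the thing itself.
- spotter.look_for(query, camera): "box" ([left, top, width, height] in pixels, round what is visible of it).
- spotter.trace(query, camera): "region" (384x512 bool, what is visible of it) and "box" ([left, top, width, height] in pixels, round what is visible of it).
The state is a dict: "time_s": time; "qpos": joint angles; "qvel": joint speeds; "effort": joint torques, N m; "ee_pos": TCP position; "ee_rot": TCP orientation; "force": force on the tool from outside, world axes, zero at the start; "torque": the same for the moment, N m; "gripper_width": finger opening in mm.
Only numpy, scipy, OpenCV 4.12 (cv2) and the standard library are available. Lean on these libraries where they do the work, as an engineer would, in place of code of your own. Each camera call takes 0.05 s, during which the arm holds its last target. There are 200 camera calls.

## Task

Get the field recorder on the desk running: take the tall battery pack out of the charger and set it, without dropping it, right down flat in the recorder's battery well. Then switch the recorder on: its power toggle is a locking one, so pull the bat outward clear of its lock before flipping it to the far side, never force it across unpulled, and leave it locked in the on position. Leave the other pack in the charger and the rest of the desk as it is.

Things in the scene. Friction and masses are not known exactly. Their poses are not given: they have to be found in the camera images.
- recorder: Grey field data recorder, fixed, 210 deep (x) x 240 wide (y). Origin: centre of its underside; x to its rear, y to its left, z up. Rear half (x 0 to 105): flat deck 66 high with the battery well and three sockets 12 high at y 90. Front half: panel sloping from 66 high at x 0 to 34 at x -105 (tilted 0.296 rad) with screen, knobs, keys and the power toggle.
- well (a point): Centre of the battery well's floor, 20 above the desk; axes as recorder. Channel cut in the deck, upright walls: 44 wide (x), 140 long (y), 46 deep. The pack lies flat in its middle, its 66 length along y, either way round, 3 to spare on each side, its top 10 below the deck: no room for fingers along its long sides, 37 free beyond each of its ends.
- power (a joint): Angle of the toggle bat, rad, about the recorder's y axis through switch_pivot. 0 = OFF: bat leans 0.646 rad from vertical to the recorder's front. 0.70 = ON: leans 0.054 rad to its rear. Friction (0.5 N at the cap) holds it in between. Locked at both ends by a pin across the bat that sits in a notch of the bushing.
- lock_pull (a joint): How far the bat is pulled outward along its own axis, m: 0 = home (pin in its notch), hard stop at 0.010. Spring: 3 N at home, 6 N at the stop. The pin clears the hump between the notches at about 0.0052. Let go at the ON end, the spring draws it home into the ON notch.
- bat_cap (a point): Grip point on the bat's axis: middle of the round knurled steel cap, 11 in diameter, 23 long. 51.5 from switch_pivot when home, moves with the bat; z outward along the bat, y = the recorder's y. Below the cap a 7 mm stem goes into the bushing, whose top is 24 from the pivot. Nothing stands within 40 of the cap on either side along y.
- switch_pivot (a point): Point on the toggle's turning axis, 8 under the panel's surface; x up along the panel, z square out of the panel, y = the recorder's y.
- charger: Grey two-bay drop-in charger, fixed, 98 (x) x 190 (y), origin: centre of its underside. Bay floors 14 high, bays at y +48 and -48. End walls at x +-42 (12 thick, 54 high, 4 above the tall pack) close the packs' ends, so those cannot be gripped there. The packs' long sides are open but for rails 4 high, 3 thick, 2 beside them.
- pack: The tall black battery pack, a block 66 (x) x 38 (y) x 36 high (z), origin at the centre of its underside, 0.17 to 0.34 kg. Starts in either bay of the charger, its x along the charger's x.
- slim_pack: The other pack, same outline but only 20 high, in the other bay. Leave it there.
- clear_spot (a point): Point on the bare desk between recorder and charger, always free of things for 65 to either side in x and 55 in y: room to set the pack down.
- mouse: Black computer mouse, 90 x 58 x 32, on the desk; origin at the centre of its underside. Leave it.
- glasses_case: Grey hard spectacles case, 158 x 58 x 44. Leave it.
- mug: White mug, 80 across, 92 high. Leave it.
- adapter_box: White square box, 92 x 92 x 32. Leave it.
- earbud_case: White rounded earbud case, 60 x 46 x 22. Leave it.
- stapler: Black stapler, 135 x 50 x 44. Leave it.
- well_sill (a point): Top of one of two sills that cross the well's floor at 38 to either side of its middle along y: 6 high, 4 thick, 72 clear between them. The pack sits between the sills; fingers at its ends stand over the sills, so their tips stay 6 or more above the well's floor.
Not all that is in view belongs to the job. Leave any purple look-alike of the slim_pack alone. Leave any red look-alike of the charger alone.

How it is judged:
By the outcome, as a careful person would: the job done as asked, in the order asked, and still so for the second after the job is handed in, with the robot touching nothing.
It also fails if it takes over 72 s, if anything falls off the work surface, if the arm or the gripper's body presses on something with over 40 N, if the wrist force passes 120 N, or if a joint passes its speed limit or range.

## Working session

There is one attempt and no reset: what is moved stays moved. The work goes in short steps, Python scripts to look and compute and a shell command to move; the robot and the scene stay as the last step left them, time stands still between calls to the robot, and variables do not carry over. Pictures are saved under pics/ and viewed, about 8 in all and at most 12, crops included, and the job is handed in when it is done.

```bash
mkdir -p pics
python3 - <<'E'
from workcell import env, grab_frame, camera_params, spotter
import cv2, numpy as np
s=env.state(); print({k:np.round(v,2) for k,v in s.items()}, env.hold_point_z)
for c in ("scene","top"):
    im=grab_frame(c); cv2.imwrite(f"pics/{c}0.png",im[:,:,::-1])
    p=camera_params(c); R=cv2.Rodrigues(np.array(p["rvec"]))[0]; print(c,np.round(-R.T@np.array(p["tvec"]).ravel()),np.round(R[2],2), np.round(p["K"][0][0]))
    for q in ("recorder","charger","pack","slim_pack","bat_cap","mouse","mug"):
        r=spotter.look_for(q,c); print(q,[(np.round(d["box"]).astype(int).tolist(),round(d["conf"],2)) for d in r[:4]])
E
```

```text
{'time_s': np.float64(0.0), 'qpos': array([65.49, 18.35, 89.71, -0.  , 72.04, -1.15]), 'qvel': array([-0.04,  0.03,  0.01,  0.06, -0.03,  0.06]), 'effort': array([  0.  , -41.25, -23.2 ,   0.07,   0.05,  -0.  ]), 'ee_pos': array([227.83, 527.39, 213.14]), 'ee_rot': array([-179.9 ,   -0.  ,  156.64]), 'force': array([-0.28, -0.29, -0.11]), 'torque': array([0.  , 0.  , 0.02]), 'gripper_width': np.float64(91.47)} -18.8
scene [944. 703. 742.] [-0.38 -0.66 -0.65] 367.0
recorder [([175, 132, 98, 59], 0.81), ([279, 224, 25, 14], 0.7)]
charger [([265, 210, 78, 74], 0.91), ([262, 110, 47, 42], 0.75), ([244, 151, 12, 5], 0.72)]
pack [([300, 243, 30, 23], 0.67)]
slim_pack [([324, 219, 29, 17], 0.78), ([281, 225, 22, 16], 0.71), ([256, 144, 2, 2], 0.59), ([285, 179, 30, 16], 0.2)]
bat_cap [([252, 143, 6, 7], 0.52)]
mouse [([284, 177, 30, 21], 0.96)]
mug [([144, 158, 35, 34], 0.88)]
top [ 4.530e+02 -1.000e+00  1.097e+03] [ 0.07  0.03 -1.  ] 425.0
recorder [([246, 111, 39, 37], 0.69), ([305, 128, 107, 97], 0.57)]
charger [([333, 264, 83, 41], 0.97), ([140, 159, 86, 46], 0.89), ([301, 127, 111, 101], 0.49)]
pack [([305, 126, 109, 101], 0.74), ([153, 171, 16, 24], 0.65)]
slim_pack [([189, 166, 18, 30], 0.79), ([175, 222, 24, 25], 0.7), ([142, 162, 84, 43], 0.52)]
bat_cap [([338, 204, 5, 16], 0.47)]
mouse [([251, 220, 29, 36], 0.67)]
mug [([337, 77, 41, 39], 0.88), ([161, 73, 26, 59], 0.42)]
```

Run:
```python
import cv2
a=cv2.imread("pics/top0.png");b=cv2.imread("pics/scene0.png")
cv2.imwrite("pics/top0b.png",cv2.resize(a,(800,600),interpolation=cv2.INTER_CUBIC))
cv2.imwrite("pics/scene0b.png",cv2.resize(b[90:300,120:400],(800,600),interpolation=cv2.INTER_CUBIC))
```

```text
(no output)
```

View pics/top0b.png

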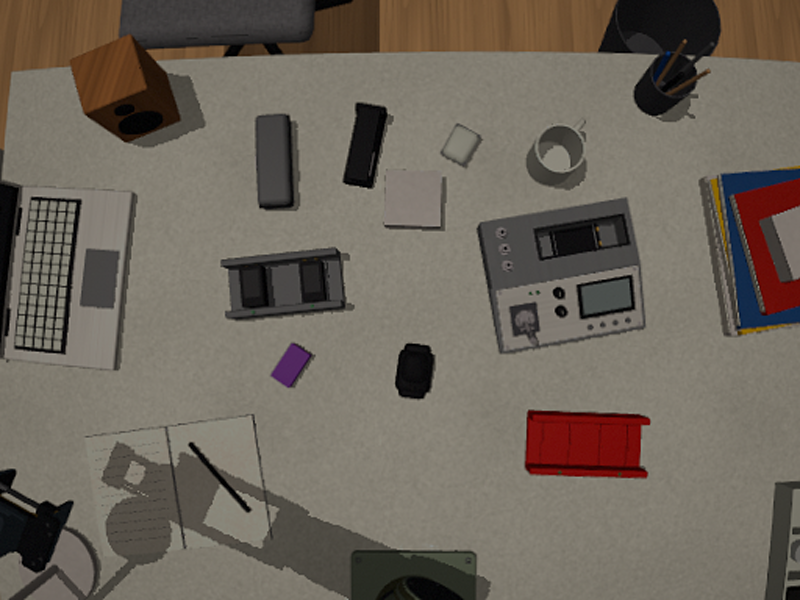

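View pics/scene0b.png

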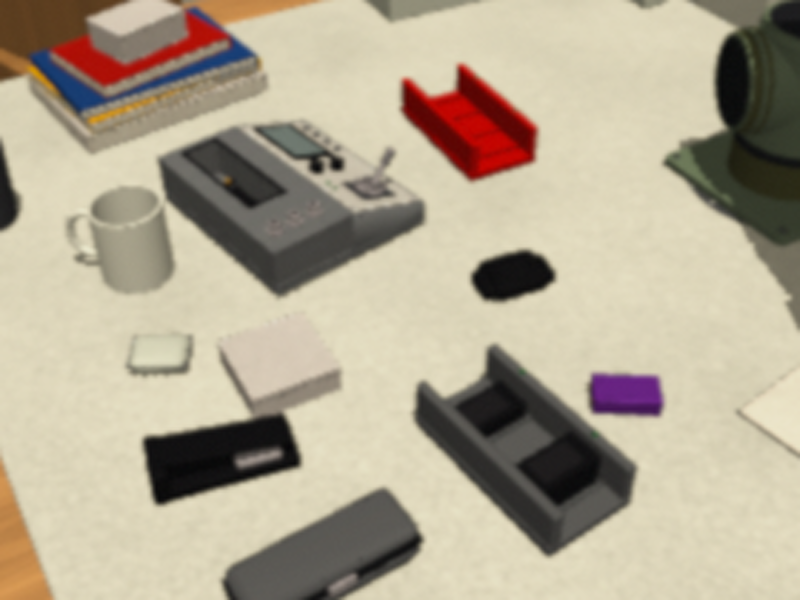

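The top view shows the grey charger at about (181,182) with two black packs, at (163,183) and (200,180). The recorder is at (360,176), with the toggle front-left near (337,210). 

Candidates for the tall pack, in top-image pixels:
- **Left bay pack (163,183):** stands higher in the scene view.
- **Right bay pack (200,180):** sits lower.
- **Purple block (187,234):** a decoy.
- **Red charger (375,284):** a decoy.

I'll work out rough poses next.

```bash
cat > h.py <<'E'
from workcell import env, grab_frame, camera_params, spotter
import cv2, numpy as np
from scipy.optimize import least_squares
from scipy.spatial.transform import Rotation as Rot
np.set_printoptions(suppress=True,precision=2)
def cam(c):
    p=camera_params(c); return {k:np.array(p[k],float).reshape(3,3) if k=="K" else np.array(p[k],float).ravel() for k in("K","dist","rvec","tvec")}
def proj(P,p): return cv2.projectPoints(np.array(P,float).reshape(-1,3),p["rvec"],p["tvec"],p["K"],p["dist"])[0].reshape(-1,2)
def unproj(uv,p,z):
    n=cv2.undistortPoints(np.array(uv,float).reshape(-1,1,2),p["K"],p["dist"]).reshape(-1,2)
    R=cv2.Rodrigues(p["rvec"])[0]; o=-R.T@p["tvec"]; d=np.c_[n,np.ones(len(n))]@R
    z=np.broadcast_to(z,len(n)); return o+d*((z-o[2])/d[:,2])[:,None]
def place(pose,P):
    x,y,a=pose; P=np.array(P,float).reshape(-1,3); c,s=np.cos(a),np.sin(a)
    return np.c_[x+c*P[:,0]-s*P[:,1], y+s*P[:,0]+c*P[:,1], P[:,2]]
def fit(P,uv,p,g):
    r=least_squares(lambda q:(proj(place((q[0],q[1],q[2]/100),P),p)-uv).ravel(),[g[0],g[1],g[2]*100],loss="soft_l1")
    return np.array([r.x[0],r.x[1],r.x[2]/100]), proj(place((r.x[0],r.x[1],r.x[2]/100),P),p)-uv
E
python3 - <<'E'
from h import *
p=cam("top")
uv=np.array([[478,224],[628,199],[503,353],[645,325]])*.64
P=[[105,120,66],[105,-120,66],[-105,120,34],[-105,-120,34]]
w=unproj(uv,p,[66,66,34,34]); print(w)
q,r=fit(P,uv,p,[*w.mean(0)[:2],0.1]); print("recorder",q,np.degrees(q[2]),r.ravel())
uv=np.array([[222,262],[338,249],[227,318],[345,303]])*.64
P=[[48,95,54],[48,-95,54],[-48,95,54],[-48,-95,54]]
w=unproj(uv,p,54);q,r=fit(P,uv,p,[*w.mean(0)[:2],0.1]); print("charger",q,np.degrees(q[2]),r.ravel())
wc=unproj(np.array([[535,230],[627,213],[630,243],[540,260]])*.64,p,66);print("well",wc.mean(0), )
print("caps",unproj(np.array([[340,212],[337,205]]),p,[50,100]))
E
```

```text
[[ 631.68 -103.91   66.  ]
 [ 672.2  -344.49   66.  ]
 [ 429.26 -144.91   34.  ]
 [ 472.59 -377.04   34.  ]]
recorder [ 551.59 -242.61    0.18] 10.295610378926762 [ 0.75 -0.72 -1.08 -1.65 -0.63  0.98  0.94  1.12]
charger [541.32 206.1    0.12] 6.645720888713215 [-0.2  -1.02  0.05 -2.04  0.29  1.05 -0.14  1.72]
well [ 611.93 -270.24   66.  ]
caps [[ 463.58 -187.78   50.  ]
 [ 479.51 -172.    100.  ]]
```

```bash
python3 -m jog '0 0 2 2 -2 3 1;0 0 4 4 -4 4 1;0 0 6 6 -6 4 1;0 0 6 8 -8 4 1;0 0 6 9.5 -9.8 4 1' && python3 -m jog '0 0 0 2 -2 0 1;0 0 0 3 -3 0 1;0 0 0 3 -3 0 1'
python3 - <<'E'
from h import *
s=env.state(); print(s["ee_pos"],s["ee_rot"])
p=cam("wrist"); R=cv2.Rodrigues(p["rvec"])[0]; print("cam",-R.T@p["tvec"],R[2],p["K"][0,0])
im=grab_frame("wrist"); cv2.imwrite("pics/w1.png",im[:,:,::-1])
for q in("charger","pack","slim_pack"): print(q,[(np.round(d["box"]),d["conf"]) for d in spotter.look_for(q,"wrist")[:3]])
E
```

```text
time_s: 1.42
ee_pos: [426.1, 326.1, 311.7]
ee_rot: [179.9, 0.1, -173.3]
force: [0.9, 0.5, 0.5]
gripper_width: 91.4
time_s: 1.8
ee_pos: [501.5, 250.2, 310.6]
ee_rot: [-180.0, -0.0, -173.6]
force: [-0.7, 1.0, -0.3]
gripper_width: 91.1
[501.52 250.2  310.62] [-179.97   -0.01 -173.62]
cam [421.69 242.78 481.04] [ 0.28  0.03 -0.96] 299.88702061556285
charger [(array([160., 146., 129.,  71.]), 0.72), (array([244., 164.,  31.,  43.]), 0.25)]
pack [(array([246., 164.,  31.,  42.]), 0.77)]
slim_pack [(array([183., 165.,  30.,  36.]), 0.79), (array([208.,  65.,  46.,  54.]), 0.69)]
```

View pics/w1.png

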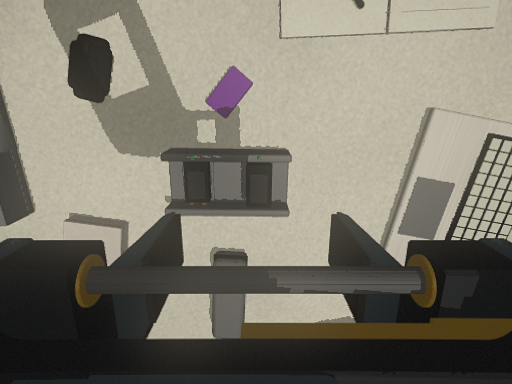

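The wrist view shows the right-hand pack at (261,185) standing nearer the wall tops. The left-hand one at (198,183) sits low. That makes the +y bay the tall one, agreeing with the networks. I'll confirm with a close crop.

Run:
```python
from h import *
im=cv2.imread("pics/w1.png"); cv2.imwrite("pics/w1c.png",cv2.resize(im[138:228,150:300],(750,450),interpolation=cv2.INTER_CUBIC))
p=cam("wrist")
print(unproj([[261.5,185],[198,183]],p,[50,34]))
for b,z in (([246,164,31,42],50),([183,165,30,36],34)): print(unproj([[b[0],b[1]],[b[0]+b[2],b[1]+b[3]]],p,z))
q=(541.3,206.1,.116); print(place(q,[[0,48,50],[0,-48,34]]), proj(place(q,[[33,67,50],[33,29,50],[-33,67,50],[-33,29,50]]),p).ravel())
```

```text
[[532.51 268.45  50.  ]
 [544.95 171.81  34.  ]]
[[503.69 242.1   50.  ]
 [562.55 295.9   50.  ]]
[[519.5  147.53  34.  ]
 [571.33 196.99  34.  ]]
[[535.74 253.78  50.  ]
 [546.86 158.42  34.  ]] [264.   206.93 239.02 206.91 264.43 164.15 238.38 164.12]
```

View pics/w1c.png

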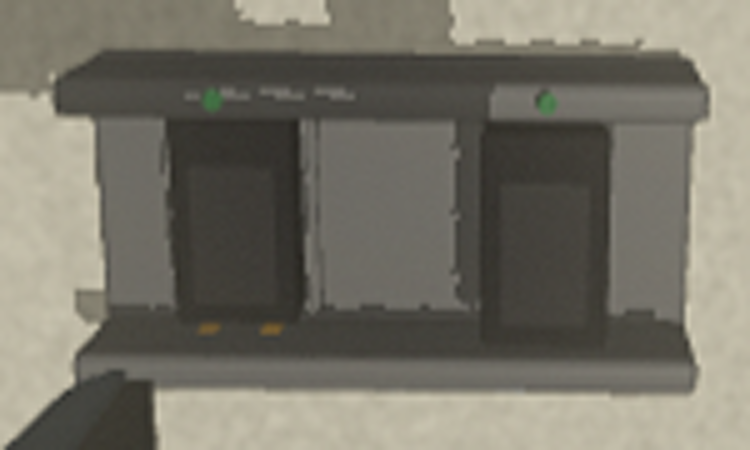

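Run:
```python
from h import *
s=env.state(); print(s["ee_pos"],s["ee_rot"],s["qvel"],s["time_s"])
p=cam("wrist"); R=cv2.Rodrigues(p["rvec"])[0]; print("cam",-R.T@p["tvec"])
s0=env.state()
cv2.imwrite("pics/w2.png",grab_frame("wrist")[:,:,::-1])
print([ (d["box"],d["conf"]) for d in spotter.look_for("pack","wrist")[:2]])
q=(541.3,206.1,.116); print(proj(place(q,[[33,67,50],[33,29,50],[-33,67,50],[-33,29,50]]),p).ravel())
```

```text
[499.03 253.15 311.1 ] [ 179.97   -0.02 -173.3 ] [ 0.54 -0.26 -0.05 -0.04 -0.13 -0.13] 2.0
cam [419.3  245.13 481.51]
[([245.4, 164.4, 24.5, 42.8], 0.96)]
[264.   206.93 239.02 206.91 264.43 164.15 238.38 164.12]
```

Run:
```python
from h import *
t=cam("top");s=cam("scene");w=cam("wrist")
print("top",unproj([[161,183]],t,50)); print("wrist",unproj([[257.7,185.8]],w,50))
for c in((535.7,253.8),(532,263)):
  P=place((*c,.116),[[sx*33,sy*19,z] for z in(14,50) for sx in(1,-1) for sy in (1,-1)])
  for n,p in(("top",t),("scene",s),("wrist",w)):
    u=proj(P,p); print(c,n,u.min(0),u.max(0)-u.min(0))
for n in("scene","top"):
  grab_frame(n)
  for qn in("charger","pack"): print(n,qn,[(np.round(d["box"],1),d["conf"]) for d in spotter.trace(qn,n)[:2]])
```

```text
top [[536.86 257.16  50.  ]]
wrist [[534.44 263.16  50.  ]]
(535.7, 253.8) top [153.65 169.53] [20.45 28.5 ]
(535.7, 253.8) scene [298.04 237.8 ] [31.31 31.43]
(535.7, 253.8) wrist [238.3  159.67] [26.04 47.19]
(532, 263) top [150.06 171.02] [20.52 28.44]
(532, 263) scene [301.37 239.6 ] [31.53 31.65]
(532, 263) wrist [244.84 158.03] [26.08 47.2 ]
scene charger [(array([259.3, 112.1,  47.9,  40.9]), 0.95), (array([263.5, 212.9,  80.5,  71.3]), 0.92)]
scene pack [(array([300.1, 242.7,  28.4,  22.6]), 0.78)]
top charger [(array([160.4, 160. ,  62.2,  45.4]), 0.79), (array([334.2, 263.8,  79. ,  40.2]), 0.57)]
top pack [(array([159.7, 171.5,  12.8,  25.7]), 0.68)]
```

```bash
python3 -m jog '0 0 0 0.4 0.1 -2.5 1;0 0 0 0.8 0.2 -5 1;0 0 0 1.4 0.28 -7.5 1;0 0 0 1.4 0.28 -8 1;0 0 0 1.4 0.28 -8 1'
python3 - <<'E'
from h import *
import time
for i in range(3): grab_frame("wrist")
s=env.state(); print(s["ee_pos"],s["ee_rot"],s["force"])
p=cam("wrist"); im=grab_frame("wrist"); cv2.imwrite("pics/w3.png",im[:,:,::-1])
u=unproj
for q in("pack","charger"):
  for d in spotter.trace(q,"wrist")[:1]:
    b=d["box"]; print(q,np.round(b,1),d["conf"])
print(proj([[534.5,260,50],[*s["ee_pos"]],],p))
E
```

```text
time_s: 3.02
ee_pos: [534.6, 259.5, 111.2]
ee_rot: [-180.0, -0.1, -173.4]
force: [-0.6, 0.3, -0.2]
gripper_width: 91.5
[536.09 260.17 113.89] [ 179.9     0.28 -173.36] [-0.62 -0.68 -0.12]
pack [230.1 165.2  49.9  77.3] 0.96
charger [ 69.4 138.4 245.9 119.2] 0.76
[[253.14 203.43]
 [252.7  239.01]]
```

View pics/w3.png

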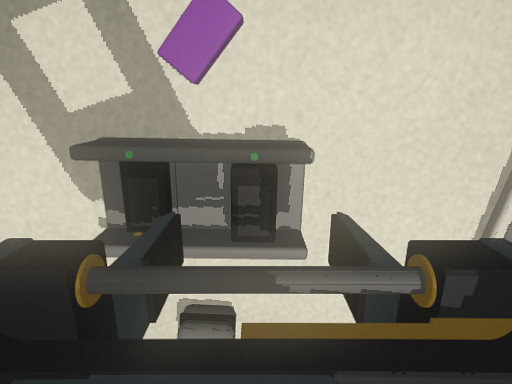

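```bash
python3 -m jog '0 0 0 0 0 -1.5 1;0 0 0 0 0 -3 1;0 0 0 0 0 -3.5 1;0 0 0 0 0 -3.5 1' && python3 -m jog '0 0 0 0 0 0 0.6;0 0 0 0 0 0 0.45;0 0 0 0 0 0 0.3;0 0 0 0 0 0 0.3;0 0 0 0 0 0 0.3' 15; python3 -c "
from h import *
for i in range(4): grab_frame('top'); s=env.state(); print(s['ee_pos'],s['ee_rot'],s['force'],s['gripper_width'])"
```

```text
time_s: 3.82
ee_pos: [534.9, 259.5, 23.8]
ee_rot: [180.0, -0.0, -173.4]
force: [0.7, 0.1, 0.1]
gripper_width: 91.3
time_s: 4.45
ee_pos: [534.8, 259.4, 23.6]
ee_rot: [180.0, 0.0, -173.4]
force: [0.0, -0.3, -0.1]
gripper_width: 43.7
[534.79 259.35  23.57] [ 180.      0.   -173.36] [ 1.72 -2.34  0.63] 39.974940720376296
[534.8  259.26  23.53] [-179.99    0.   -173.35] [ 0.45 -0.6   1.19] 38.083836578241815
[534.8  259.25  23.53] [-179.99    0.   -173.35] [ 0.34 -0.42  0.26] 38.24428453772011
[534.81 259.24  23.57] [-179.99    0.   -173.36] [-0.26 -0.1   0.8 ] 37.6877490533159
```

```bash
python3 -m jog '0 0 0 0 0 0 0.3;0 0 0 0 0 0.4 0.3;0 0 0 0 0 1.2 0.3;0 0 0 0 0 2.4 0.3;0 0 0 0 0 3.6 0.3' 25
python3 - <<'E'
from h import *
s=env.state();print(s["qpos"],s["ee_pos"],s["force"],s["gripper_width"])
t=cam("top"); grab_frame("top")
for q in("adapter_box","mouse","recorder","charger"):
  for d in spotter.trace(q,"top")[:2]:
    b=d["box"]; print(q,d["conf"],unproj([[b[0],b[1]],[b[0]+b[2],b[1]+b[3]]],t,20).round()[:,:2].ravel())
print(unproj([[263.7,184]],t,0))
E
```

```text
time_s: 5.28
ee_pos: [534.4, 259.4, 114.5]
ee_rot: [180.0, -0.0, -173.4]
force: [0.9, 0.6, -1.9]
gripper_width: 38.3
[ 24.77  24.42  95.35   0.02  60.25 -71.87] [534.43 259.39 114.5 ] [ 0.85  0.59 -1.85] 38.296179503561206
adapter_box 0.97 [729.  48. 628. -53.]
mouse 0.98 [441.  30. 356. -43.]
mouse 0.62 [ 496. -173.  473. -198.]
recorder 0.87 [ 684. -104.  422. -388.]
charger 0.89 [602. 290. 488.  99.]
charger 0.76 [ 334. -179.  223. -376.]
[[537.2    0.07   0.  ]]
```

```bash
python3 -m jog '0 0 0 0 -1.5 0 0.3;0 0 0 0 -3.5 0 0.3;0 0 0 0.1 -6 0 0.3;0 0 0 0.1 -8.4 0 0.3;0 0 0 0.1 -10.37 0 0.3' && python3 -m jog '0 0 0 0 0 -1 0.3;0 0 0 0 0 -2.4 0.3;0 0 0 0 0 -3.6 0.3;0 0 0 0 0 -3.9 0.3;0 0 0 0 0 -3.9 0.3'; python3 -c "
from h import *
for i in range(3): grab_frame('top'); s=env.state(); print(s['ee_pos'],s['ee_rot'],s['force'],s['gripper_width'])"
```

```text
time_s: 6.15
ee_pos: [535.9, -1.9, 111.8]
ee_rot: [180.0, -0.2, -173.4]
force: [1.3, 0.5, -1.7]
gripper_width: 38.0
time_s: 6.78
ee_pos: [536.8, 0.2, 15.3]
ee_rot: [180.0, -0.1, -173.4]
force: [0.6, -0.2, -1.9]
gripper_width: 38.0
[537.6    0.2   16.23] [ 180.      0.02 -173.36] [ 0.92 -0.52 -1.93] 37.76229290729873
[538.02   0.19  16.77] [-179.99    0.09 -173.36] [-0.5   0.95 -1.73] 37.653216311869315
[538.14   0.19  17.02] [-179.99    0.12 -173.36] [-0.58 -0.29 -1.71] 38.08992909417018
```

```bash
python3 -m jog '0 0 0 0 0 -0.1 0.3;0 0 0 0 0 -0.2 0.3;0 0 0 0 0 -0.28 0.3;0 0 0 0 0 -0.28 0.3;0 0 0 0 0 -0.28 0.3'; python3 -c "
from h import *
for i in range(3): grab_frame('top'); s=env.state(); print(s['ee_pos'],s['ee_rot'],s['force'],s['gripper_width'])"
```

```text
time_s: 7.55
ee_pos: [537.3, 0.2, 9.5]
ee_rot: [180.0, 0.0, -173.4]
force: [-2.4, 0.1, 4.8]
gripper_width: 37.8
[537.3    0.16   9.51] [ 180.      0.02 -173.37] [-1.68  0.42  4.43] 37.928928168364635
[537.32   0.13   9.5 ] [ 180.      0.02 -173.37] [-0.65  0.63  5.76] 37.89747446024637
[537.31   0.17   9.5 ] [ 180.      0.02 -173.36] [-1.34  0.93  4.52] 37.59333488255889
```

```bash
python3 -m jog '0 0 0 0 0 0 0.55;0 0 0 0 0 0 0.6;0 0 0 0 0 0.6 0.65;0 0 0 0 0 1.6 0.65;0 0 -1 0 0 2.4 0.9' && python3 -m jog '0 0 -2.1 0 0 0 1;0 0 -4.2 0 0 0 1;0 0 -6.3 0 0 0 1;0 0 -8.4 0 0 0 1;0 0 -10.5 0 0 0 1' && python3 -m jog '0 0 -2.1 0 0 0 1;0 0 -4.2 0 0 0 1;0 0 -6.5 0 0 0 1;0 0 -6.5 0 0 0 1;0 0 -6.5 0 0 0 1'
python3 - <<'E'
from h import *
for i in range(3): grab_frame('wrist'); s=env.state(); print(s['ee_pos'],s['ee_rot'],s['force'],s['gripper_width'])
p=cam("wrist"); cv2.imwrite("pics/w4.png",grab_frame("wrist")[:,:,::-1])
for d in spotter.trace("pack","wrist")[:2]:
    b=d["box"]; print(b,d["conf"])
print(proj(place((537.3,.2,np.radians(6.64)),[[33,19,36],[33,-19,36],[-33,-19,36],[-33,19,36]]),p))
E
```

```text
time_s: 8.32
ee_pos: [537.8, 0.1, 70.8]
ee_rot: [-180.0, 0.1, -178.5]
force: [-0.2, -0.2, 0.9]
gripper_width: 66.8
time_s: 8.95
ee_pos: [537.6, 0.1, 70.0]
ee_rot: [179.9, 0.0, 128.8]
force: [-0.1, 0.1, -0.1]
gripper_width: 91.3
time_s: 9.57
ee_pos: [537.4, 0.1, 69.5]
ee_rot: [180.0, 0.0, 96.8]
force: [-0.5, 0.1, 0.3]
gripper_width: 91.4
[537.36   0.13  69.36] [179.97   0.    96.75] [-0.42 -0.45  0.28] 91.0781894721406
[537.29   0.13  69.23] [179.98   0.    96.73] [ 0.98 -0.42 -0.48] 91.22166521025278
[537.3    0.14  69.17] [179.99   0.    96.71] [-0.22  0.22  0.29] 91.13826245501765
[214.9, 182.6, 94.5, 60.0] 0.96
[250.2, 0.0, 107.4, 7.9] 0.28
[[302.77 195.88]
 [300.46 244.74]
 [211.77 244.65]
 [209.7  195.77]]
```

View pics/w4.png

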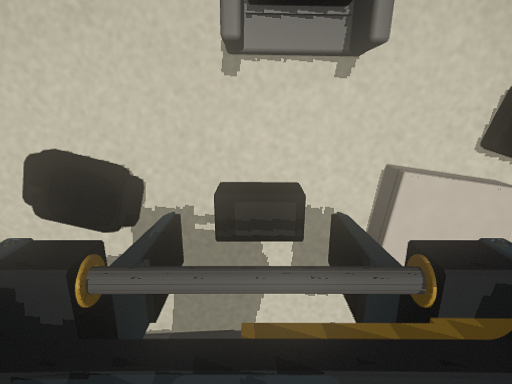

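```bash
python3 -m jog '0 0 0 0 0 -1 1;0 0 0 0 0 -2 1;0 0 0 0 0 -2.33 1;0 0 0 0 0 -2.33 0.85;0 0 0 0 0 -2.33 0.6' 12 && python3 -m jog '0 0 0 0 0 0 0.6;0 0 0 0 0 0 0.6;0 0 0 0 0 0 0.6' ; python3 -m jog '0 0 0 0 0 0 0.6;0 0 0 0 0 0.3 0.6;0 0 0 0 0 1.5 0.6;0 0 0 0 0 3 0.6;0 0 0 0 0 4.4 0.6' 30;  python3 -c "
from h import *
for i in range(2): grab_frame('top'); s=env.state(); print(s['ee_pos'],s['ee_rot'],s['force'],s['gripper_width'])"
```

```text
time_s: 10.45
ee_pos: [538.0, 0.1, 11.6]
ee_rot: [179.9, 0.0, 96.6]
force: [0.9, -0.8, -0.6]
gripper_width: 74.3
time_s: 10.82
ee_pos: [538.4, 0.1, 11.7]
ee_rot: [179.8, 0.0, 96.6]
force: [0.7, 0.2, 6.1]
gripper_width: 65.8
time_s: 11.45
ee_pos: [536.1, 0.1, 121.4]
ee_rot: [-179.9, -0.0, 96.6]
force: [-0.2, 0.2, -2.1]
gripper_width: 66.0
[539.1    0.08 126.12] [179.62   0.05  96.63] [ 1.96 -0.32  1.52] 66.02935428235644
[539.12   0.1  124.12] [179.62   0.05  96.64] [-0.11 -0.67 -2.74] 66.06810914849484
```

```bash
python3 -m jog '0 0 -2 0 -1 0.5 0.6;0 0 -4 0 -2.5 1 0.6;0 0 -6 0 -4.5 1 0.6;0 0 -8 0 -6.5 1 0.6;0 0 -10 0 -8.5 1 0.6' && python3 -m jog '0 0 -2 0 -1.5 0 0.6;0 0 -4 0 -2.3 0 0.6;0 0 -6 0 -2.8 0 0.6;0 0 -7.3 0 -2.8 0 0.6;0 0 -7.3 0 -2.8 0 0.6';  python3 - <<'E'
from h import *
for i in range(6): grab_frame('wrist'); s=env.state()
print(s['ee_pos'],s['ee_rot'],s['force'],s['gripper_width'],s["qpos"])
p=cam("wrist"); im=grab_frame("wrist");cv2.imwrite("pics/w5.png",im[:,:,::-1])
np.savez("w5.npz",**p,pos=s['ee_pos'],rot=s['ee_rot'])
q=(551.6,-242.6,.18); print(proj(place(q,[[105,120,66],[105,-120,66]]),p).round())
im=cv2.resize(im[:,:,::-1],(800,600),interpolation=cv2.INTER_CUBIC); cv2.imwrite("pics/w5b.png",im)
E
```

```text
time_s: 12.18
ee_pos: [535.8, -213.3, 143.8]
ee_rot: [-179.8, 0.1, 46.3]
force: [0.5, -0.7, -2.3]
gripper_width: 65.9
time_s: 12.8
ee_pos: [536.1, -281.9, 143.8]
ee_rot: [-179.9, 0.2, 10.2]
force: [-0.0, -0.2, -1.8]
gripper_width: 65.6
[ 537.16 -282.07  145.57] [-179.99    0.02   10.2 ] [-0.3  -0.5  -1.56] 66.1472041790681 [-28.79  23.92  91.23  -0.01  64.87  51.02]
[[ 49.  39.]
 [369.  38.]]
```

View pics/w5b.png

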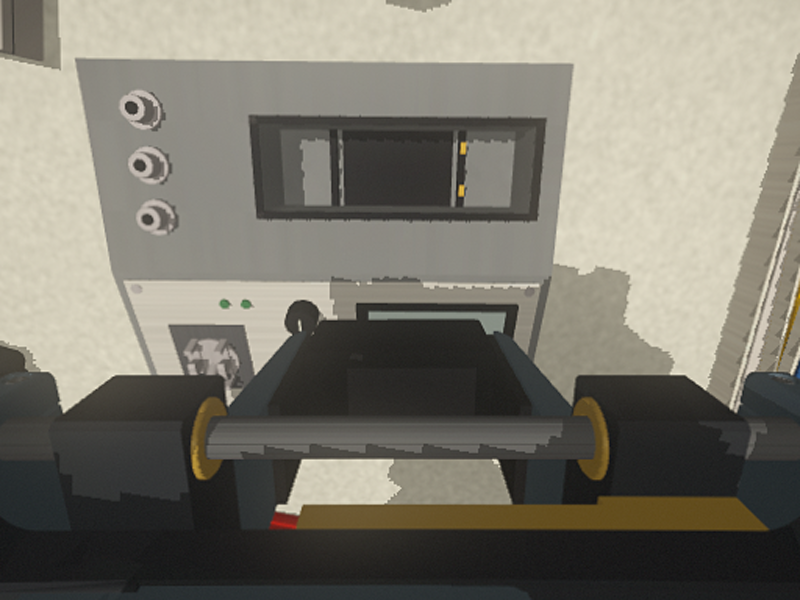

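The wrist view shows the well rim spanning about (249,116) to (546,219) on the 800-pixel scale. The deck's rear edge is at row 60, and the held pack's lower edge is at row 321. I'll refine these with sub-pixel edge fits, using the held pack as a calibration check.

```bash
cat > edges.py <<'E'
from h import *
def edge_pts(g,a,b,p,tf,w=6,n=25):
    """points along model segment a-b (world via tf): strongest gradient along the image normal"""
    t=np.linspace(.06,.94,n)[:,None]; uv=proj(tf(np.array(a)*(1-t)+np.array(b)*t),p)
    d=uv[-1]-uv[0]; nrm=np.array([-d[1],d[0]])/np.hypot(*d); k=np.arange(-w,w+.01,.25)
    S=np.array([cv2.remap(g,(u[0]+k*nrm[0]).astype(np.float32)[None],(u[1]+k*nrm[1]).astype(np.float32)[None],cv2.INTER_LINEAR)[0] for u in uv])
    G=np.abs(np.gradient(cv2.GaussianBlur(S,(9,1),2),axis=1)); off=k[G.argmax(1)]
    return uv,nrm,off,G.max(1)
def fit_edges(g,segs,p,q0,mk,w=6,it=4):
    q=np.array(q0,float)
    for i in range(it):
        ww=max(2.5,w/(i+1)); T=[]
        for a,b in segs(q):
            uv,nrm,off,gr=edge_pts(g,a,b,p,lambda P:mk(q,P),ww); T.append((uv+off[:,None]*nrm,nrm,gr>4))
        def res(x):
            q_=x*sc; out=[]
            for (a,b),(t,n,ok) in zip(segs(q_),T):
                s=np.linspace(.06,.94,len(t))[:,None]; u=proj(mk(q_,np.array(a)*(1-s)+np.array(b)*s),p); out.append((((u-t)@n)*ok))
            return np.concatenate(out)
        sc=np.where(np.arange(len(q))==2,.01,1.); r=least_squares(res,q/sc,loss="soft_l1",f_scale=.5); q=r.x*sc
    return q,[float(np.median(x)) for x in np.split(res(r.x),len(T))],[float(np.std(x)) for x in np.split(res(r.x),len(T))]
E
python3 - <<'E'
from edges import *
d=np.load("w5.npz"); p={k:d[k] for k in("K","dist","rvec","tvec")}
g=cv2.cvtColor(cv2.imread("pics/w5.png"),cv2.COLOR_BGR2GRAY).astype(np.float32)
mk=lambda q,P:place(q[:3],P)
rec=lambda q:[([105,120,66],[105,-120,66]),([105,120,66],[0,120,66]),([105,-120,66],[0,-120,66])]
q,m,s=fit_edges(g,rec,p,[551.6,-242.6,.18],mk); print("rec",q,np.degrees(q[2]),m,s)
# well bezel outer: centre, yaw, half sizes
u=np.array([[249,116],[546,119],[537,219],[257,219]])*.64; W=unproj(u,p,66); print("bezel corners in rec frame"); 
c,sn=np.cos(q[2]),np.sin(q[2]); dl=W[:,:2]-q[:2]; print(np.c_[dl@[c,sn],dl@[-sn,c]])
wl=lambda q:[([q[3],q[4],66],[q[3],-q[4],66]),([-q[3],q[4],66],[-q[3],-q[4],66]),([q[3],q[4],66],[-q[3],q[4],66]),([q[3],-q[4],66],[-q[3],-q[4],66])]
ww,m,s=fit_edges(g,wl,p,[*W.mean(0)[:2],q[2],26,74],mk,w=4); print("well",ww,np.degrees(ww[2]),m,s)
# sill tops at z 26
for y in(38,-38):
  for e in(2,-2): print("sill",y+e,proj(place([ww[0],ww[1],ww[2]],[[0,y+e,26]]),p)/.64)
# held pack
T=Rot.from_euler("xyz",d["rot"],degrees=True); 
P=np.array([[19,33,11.6],[19,-33,11.6],[19,33,-24.4],[19,-33,-24.4],[-19,33,11.6]],float)
for sg in(1,-1):
  Q=P.copy(); Q[:,0]*=sg; print("pack",proj(T.apply(Q)+d["pos"],p)/.64)
print("deck front",proj(place(q,[[0,60,66],[0,-100,66]]),p)/.64)
E
```

```text
rec [ 551.27 -240.27    0.17] 9.782634534489452 [-0.023585549146307484, 0.2590766786531504, -0.25081288330812945] [0.1465941513815253, 0.1337293358720807, 0.18038575819691155]
bezel corners in rec frame
[[  79.86   38.46]
 [  79.58 -109.29]
 [  30.3  -109.35]
 [  29.14   38.51]]
well [ 611.4  -265.48    0.17   25.52   74.09] 9.726212874506981 [0.004139455496773374, 0.02611871746308801, -0.030697499007666745, -0.01613481659506046] [0.17324895000713836, 0.23109087963667577, 0.16304787794854317, 0.2112494434223407]
sill 40 [[329.79 168.01]]
sill 36 [[336.52 168.07]]
sill -36 [[457.52 169.16]]
sill -40 [[464.24 169.22]]
pack [[484.15 316.46]
 [322.54 316.32]
 [502.74 350.09]
 [305.47 349.89]
 [479.69 400.33]]
pack [[479.69 400.33]
 [326.49 400.15]
 [496.24 449.27]
 [311.27 449.02]
 [484.15 316.46]]
deck front [[221.67 272.54]
 [514.82 274.87]]
```

Run:
```python
from edges import *
d=np.load("w5.npz"); p={k:d[k] for k in("K","dist","rvec","tvec")}
im=cv2.imread("pics/w5.png"); c=im[190:270,166:346].astype(float); c=np.clip((c/255)**.5*255,0,255).astype(np.uint8)
cv2.imwrite("pics/w5c.png",cv2.resize(c,(792,352),interpolation=cv2.INTER_CUBIC))
g=cv2.cvtColor(im,cv2.COLOR_BGR2GRAY).astype(np.float32)
T=Rot.from_euler("xyz",d["rot"],degrees=True); mk=lambda q,P:T.apply(P)+d["pos"]
for (a,b) in (([19,30,11.6],[19,-30,11.6]),):
  uv,n,off,gr=edge_pts(g,a,b,p,lambda P:mk(0,P),7); print(n,uv[::6],off,gr.round())
```

```text
[ 0. -1.] [[299.5  202.52]
 [278.81 202.5 ]
 [258.13 202.48]
 [237.45 202.47]
 [216.77 202.45]] [-1.25 -1.25 -1.25  3.25 -1.25 -1.25 -1.25 -1.25 -1.25 -1.25 -1.25 -1.25
  3.5  -1.25  3.5   3.5  -1.75 -1.75 -1.75 -3.25 -2.   -1.75 -1.75 -1.75
 -1.75] [12. 12. 12. 12. 12. 12. 12. 12. 12. 12. 12. 12. 12. 12. 12. 12. 12. 13.
 13.  0.  0. 10. 11. 11. 11.]
```

View pics/w5c.png

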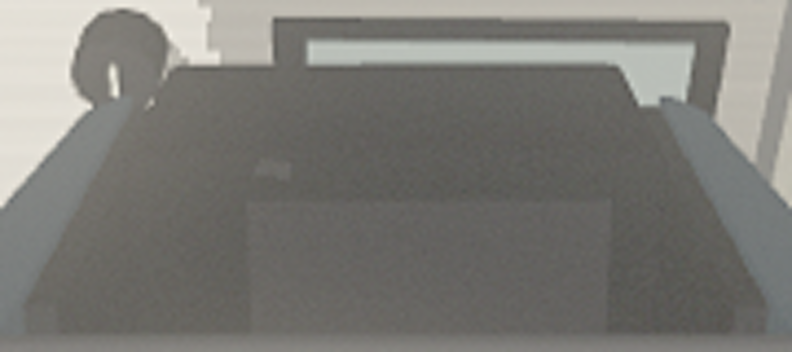

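Run:
```python
from edges import *
for i in range(4):
    s=env.state(); p=cam("wrist"); T=Rot.from_euler("xyz",s["ee_rot"],degrees=True)
    R=cv2.Rodrigues(p["rvec"])[0]; o=-R.T@p["tvec"]
    print(s["ee_pos"],s["ee_rot"],proj(s["ee_pos"],p),T.inv().apply(o-s["ee_pos"]), (T.inv()*Rot.from_matrix(R.T)).as_euler("xyz",degrees=True))
    grab_frame("wrist")
p=cam("wrist"); im=grab_frame("wrist"); g=cv2.cvtColor(im,cv2.COLOR_RGB2GRAY).astype(np.float32)
mk=lambda q,P:place(q[:3],P)
wl=lambda q:[([q[3],q[4],66],[q[3],-q[4],66]),([-q[3],q[4],66],[-q[3],-q[4],66]),([q[3],q[4],66],[-q[3],q[4],66]),([q[3],-q[4],66],[-q[3],-q[4],66])]
print("wrist",fit_edges(g,wl,p,[611.4,-265.5,.17,25.5,74],mk,w=4))
p=cam("top"); im=grab_frame("top"); g=cv2.cvtColor(im,cv2.COLOR_RGB2GRAY).astype(np.float32)
wf=lambda q:[(np.array(a)*[25.5,74,1],np.array(b)*[25.5,74,1]) for a,b in (([1,1,66],[1,-1,66]),([-1,1,66],[-1,-1,66]),([1,1,66],[1-2,1,66]),([1,-1,66],[-1,-1,66]))]
g=cv2.cvtColor(cv2.imread("pics/top0.png"),cv2.COLOR_BGR2GRAY).astype(np.float32)
print("top",fit_edges(g,wf,p,[611.4,-265.5,.17],mk,w=5))
rec=lambda q:[([105,120,66],[105,-120,66]),([105,120,66],[0,120,66]),([105,-120,66],[0,-120,66])]
print("top rec",fit_edges(g,rec,p,[551.3,-240.3,.17],mk,w=5))
```

```text
[ 537.24 -282.14  145.67] [-180.      0.01   10.18] [[258.2  237.49]] [  78.76   -1.47 -170.42] [-16.22  -0.09  89.97]
[ 537.25 -282.19  145.74] [180.     0.01  10.17] [[258.18 237.52]] [  78.77   -1.45 -170.44] [-16.22  -0.09  89.97]
[ 537.27 -282.25  145.8 ] [179.99  -0.    10.17] [[258.2  237.52]] [  78.77   -1.46 -170.42] [-16.22  -0.09  89.98]
[ 537.3  -282.27  145.87] [179.99  -0.01  10.16] [[258.19 237.52]] [  78.76   -1.44 -170.37] [-16.22  -0.09  89.98]
wrist (array([ 611.39, -265.48,    0.17,   25.53,   74.09]), [-0.009442879767845889, 0.0035742341834982204, 0.0004036475108778068, -0.005354646939352759], [0.14974551819071988, 0.285402886479746, 0.14148657055640537, 0.1801547552934317])
top (array([ 612.7 , -267.  ,    0.17]), [-0.004883475713790924, -0.002151463319468525, -0.2381368321612012, 0.013035287661495915], [0.1215305184788142, 0.5634911235596284, 0.12454630121158297, 0.14304870978316783])
top rec (array([ 551.14, -234.8 ,    0.17]), [-0.019996399568891862, 0.05932579074943849, -1.1934225105351521], [0.13977649056447639, 0.21343082657157195, 1.2308459616672949])
```

```bash
python3 -m jog '0 0 -0.1 1 0.2 0 0.6;0 0 -0.1 2 0.4 0 0.6;0 0 -0.1 3 0.63 0 0.6;0 0 -0.1 3 0.63 -1 0.6;0 0 -0.1 3 0.63 -2.2 0.6'&& python3 -m jog '0 0 0 0 0 0 0.6;0 0 0 0 0 0 0.6;0 0 0 0 0 0 0.6'; python3 -c "
from h import *
for i in range(3): grab_frame('top'); s=env.state(); print(s['ee_pos'],s['ee_rot'],s['force'],s['gripper_width'])"
```

```text
time_s: 14.08
ee_pos: [613.1, -266.7, 90.7]
ee_rot: [179.9, -0.1, 9.7]
force: [-0.0, 0.0, -2.5]
gripper_width: 66.2
time_s: 14.45
ee_pos: [613.2, -267.1, 92.6]
ee_rot: [179.9, -0.2, 9.6]
force: [0.3, -0.1, -2.7]
gripper_width: 65.4
[ 612.98 -267.02   92.36] [179.91  -0.13   9.63] [-0.78  0.03 -1.82] 65.08091362172647
[ 612.81 -266.94   92.12] [179.92  -0.11   9.63] [-0.85  0.61 -1.38] 65.7065773479491
[ 612.69 -266.86   91.85] [179.94  -0.09   9.63] [ 0.56  0.2  -1.67] 66.00691285671148
```

```bash
python3 -m jog '0 0 0 0 0 -0.3 0.6;0 0 0 0 0 -0.5 0.6;0 0 0 0 0 -0.7 0.6;0 0 0 0 0 -0.85 0.6;0 0 0 0 0 -0.85 0.6'
python3 - <<'E'
from h import *
for i in range(3): grab_frame('wrist'); s=env.state(); print(s['ee_pos'],s['ee_rot'],s['force'],s['gripper_width'])
im=grab_frame("wrist"); b=cv2.resize(im[90:290,100:420],(800,500),interpolation=cv2.INTER_CUBIC); cv2.imwrite("pics/w6.png",np.clip((b/255.)**.6*255,0,255).astype(np.uint8)[:,:,::-1])
E
```

```text
time_s: 15.22
ee_pos: [612.0, -266.5, 69.0]
ee_rot: [-180.0, 0.0, 9.6]
force: [-0.6, -0.6, -2.5]
gripper_width: 65.8
[ 612.23 -266.59   69.33] [-180.      0.01    9.63] [-0.28 -0.13 -1.26] 66.15471971417104
[ 612.38 -266.64   69.57] [179.99  -0.01   9.64] [ 0.37 -0.02 -1.44] 66.02788422612892
[ 612.43 -266.68   69.72] [179.98  -0.02   9.64] [ 0.57 -0.25 -1.52] 66.02490526048295
```

View pics/w6.png

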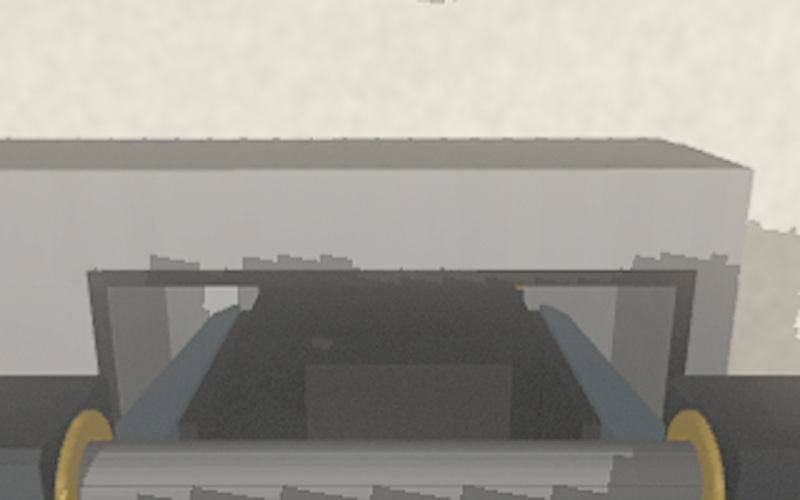

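The wrist view shows the pack entering the well centred: the rim spans 90–695 and the pack 258–540, with no contact force. I'll lower it the rest of the way.

```bash
python3 -m jog '0 0 0 0 0 -0.4 0.6;0 0 0 0 0 -0.8 0.6;0 0 0 0 0 -1.1 0.6;0 0 0 0 0 -1.25 0.6;0 0 0 0 0 -1.25 0.6' && python3 -m jog '0 0 0 0 0 -0.1 0.6;0 0 0 0 0 -0.2 0.6;0 0 0 0 0 -0.28 0.6;0 0 0 0 0 -0.28 0.6;0 0 0 0 0 -0.28 0.6'; python3 -c "
from h import *
for i in range(3): grab_frame('top'); s=env.state(); print(s['ee_pos'],s['ee_rot'],s['force'],s['gripper_width'])"
```

```text
time_s: 16.05
ee_pos: [612.1, -266.6, 37.8]
ee_rot: [-180.0, 0.0, 9.6]
force: [0.1, 0.2, -2.0]
gripper_width: 66.1
time_s: 16.68
ee_pos: [612.3, -266.6, 31.8]
ee_rot: [180.0, -0.0, 9.6]
force: [-1.8, 1.1, 2.9]
gripper_width: 65.9
[ 612.32 -266.62   31.79] [179.98  -0.02   9.63] [-1.04  1.32  3.13] 65.69977111778428
[ 612.32 -266.62   31.81] [179.98  -0.02   9.64] [-1.79  1.08  4.06] 65.83142162427951
[ 612.32 -266.66   31.81] [179.98  -0.02   9.63] [-2.91  0.51  4.34] 66.02793265333618
```

```bash
python3 -m jog '0 0 0 0 0 0 0.8;0 0 0 0 0 0 0.83;0 0 0 0 0 0 0.83;0 0 0 0 0 0.8 0.83;0 0 0 0 0 2 0.83' && python3 -m jog '0 0 0 0 0 1 0.83;0 0 0 -1 0 2.2 0.83;0 0 0 -2 -0.4 3.5 0.83;0 0 0 -3 -0.5 4 0.83;0 0 0 -3 -0.5 4 0.83'
python3 - <<'E'
from h import *
for i in range(6): grab_frame('wrist')
s=env.state(); print(s['ee_pos'],s['ee_rot'],s['force'],s["qpos"])
p=cam("wrist"); im=grab_frame("wrist"); cv2.imwrite("pics/w7.png",im[:,:,::-1]); np.savez("w7.npz",**p,pos=s['ee_pos'],rot=s['ee_rot'])
for n in ("pack","power","bat_cap"):
  for d in spotter.trace(n,"wrist")[:2]: print(n,d["conf"],np.round(d["box"],1))
cv2.imwrite("pics/w7b.png",cv2.resize(im,(800,600),interpolation=cv2.INTER_CUBIC)[:,:,::-1])
E
```

```text
time_s: 17.45
ee_pos: [611.5, -266.3, 80.5]
ee_rot: [-179.9, 0.1, 9.6]
force: [0.3, 0.7, 0.6]
gripper_width: 75.9
time_s: 18.08
ee_pos: [536.7, -279.7, 182.8]
ee_rot: [179.9, -0.1, 9.6]
force: [0.6, -1.2, 0.0]
gripper_width: 75.6
[ 537.72 -278.79  180.17] [-179.95    0.06    9.67] [-0.58  0.3  -0.49] [-28.49  22.37  88.45   0.    69.27  51.83]
pack 0.65 [220.2  87.5  74.9  42.3]
power 0.62 [141.1 224.   14.6  25.9]
bat_cap 0.67 [ 80.   49.9 276.7 202.7]
bat_cap 0.5 [141.8 223.2  13.7  29.9]
```

View pics/w7b.png

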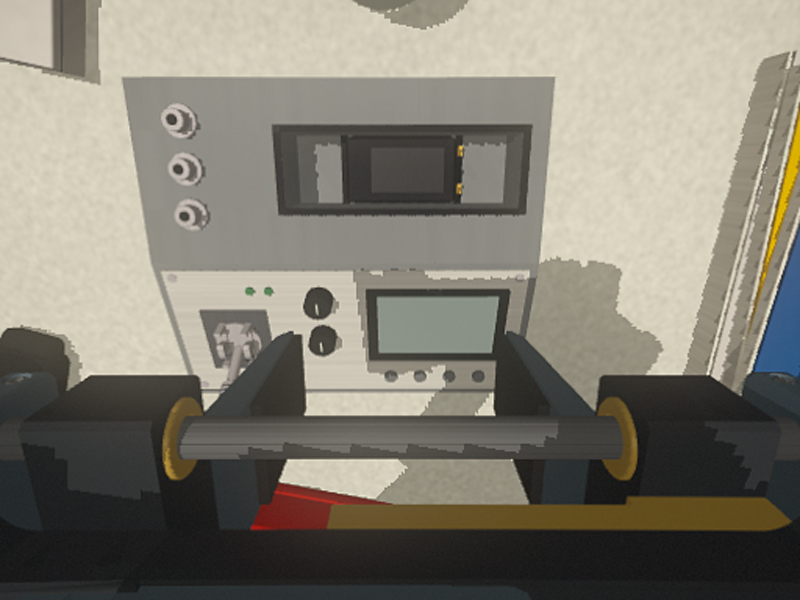

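The pack lies flat between the sills: pixels 347–460 by 137–203, with the sill edges visible on both sides. The toggle base is at (237,340) and its bat leans towards (230,378). Next I'll locate the toggle from clearer views.

```bash
cat >> h.py <<'E'
def wcam():
    p=cam("wrist"); p["tvec"]=p["tvec"]+[-1.1,0.7,0]; return p
REC=(552.2,-241.4,np.radians(9.73))
def rec_ray(uv,p):
    n=cv2.undistortPoints(np.array(uv,float).reshape(-1,1,2),p["K"],p["dist"]).reshape(-1,2)
    R=cv2.Rodrigues(p["rvec"])[0]; o=-R.T@p["tvec"]; d=np.c_[n,np.ones(len(n))]@R
    A=Rot.from_euler("z",-REC[2]); return A.apply(o-[REC[0],REC[1],0]),A.apply(d)
def panel(uv,p,h=0.):   # rec-frame hit with panel plane raised by h along its normal
    o,d=rec_ray(uv,p); n=np.array([-np.sin(.296),0,np.cos(.296)]); c=n@[0,0,66]+h
    return o+d*((c-o@n)/(d@n))[:,None]
E
python3 - <<'E'
from h import *
d=np.load("w7.npz"); p={k:d[k] for k in("K","dist","rvec","tvec")}; p["tvec"]=p["tvec"]+[-1.1,.7,0]
H=panel(np.array([[200,310],[268,310],[272,368],[210,368],[235,335]])*.64,p); print(H,H[:4].mean(0))
C=H[:4].mean(0)-8*np.array([-np.sin(.296),0,np.cos(.296)]); print("pivot rec",C)
for a in(.646,):
  B=C+51.5*np.array([-np.sin(a),0,np.cos(a)]); print("cap rec",B,"world",place(REC,B),proj(place(REC,B),p)/.64,"pivot",place(REC,C))
# wanted view: toggle at image (256,150)
E
```

```text
[[-33.69  97.58  55.73]
 [-33.69  52.9   55.73]
 [-81.94  57.82  41.01]
 [-81.9  102.19  41.02]
 [-53.48  78.59  49.69]] [-57.81  77.62  48.37]
pivot rec [-55.47  77.62  40.72]
cap rec [-86.48  77.62  81.84] world [[ 453.85 -179.51   81.84]] [[224.43 401.5 ]] pivot [[ 484.41 -174.27   40.72]]
```

```bash
python3 -m jog '0.3 -1.7 0 -1 0.8 0 0.83;0.6 -3.4 0 -2.4 1.8 0 0.7;0.9 -5.1 0 -3.6 2.8 -0.6 0.5;1.2 -6.8 0 -4.8 3.72 -1.2 0.5;1.25 -7.3 0 -4.8 3.72 -1.98 0.5' && python3 -m jog '0 0 0 0 0 0 0.5;0 0 0 0 0 0 0.5;0 0 0 0 0 0 0.5;0 0 0 0 0 0 0.5'
python3 - <<'E'
from h import *
for i in range(3): grab_frame('wrist')
s=env.state(); print(s['ee_pos'],s['ee_rot'],s['force'],s["qpos"],s["gripper_width"])
p=wcam(); im=grab_frame("wrist"); cv2.imwrite("pics/w8.png",im[:,:,::-1]); np.savez("w8.npz",**p,pos=s['ee_pos'],rot=s['ee_rot'])
for n in ("power","bat_cap"):
  for d in spotter.trace(n,"wrist")[:2]: print(n,d["conf"],np.round(d["box"],1), np.argwhere(d["region"]).mean(0)[::-1])
C=np.array([-55.47,77.62,40.72]);a=.646;u=np.array([-np.sin(a),0,np.cos(a)])
for r in(0,24,40,51.5,63): print(r,proj(place(REC,C+r*u),p))
print("tool z in rec",Rot.from_euler("z",-REC[2]).apply(Rot.from_euler("xyz",s["ee_rot"],degrees=True).as_matrix().T), u)
cv2.imwrite("pics/w8b.png",cv2.resize(im[60:300,100:420],(800,600),interpolation=cv2.INTER_CUBIC)[:,:,::-1])
E
```

```text
time_s: 19.2
ee_pos: [420.2, -185.4, 138.5]
ee_rot: [-179.5, -36.0, 9.8]
force: [0.5, 0.0, -0.2]
gripper_width: 45.9
time_s: 19.7
ee_pos: [422.4, -186.4, 138.9]
ee_rot: [-179.5, -35.8, 9.9]
force: [0.7, -0.3, -0.8]
gripper_width: 45.6
[ 421.75 -185.97  138.42] [-179.39  -35.79    9.82] [-0.84 -0.12 -0.13] [-46.3    4.84 131.54  56.13  36.28 -10.85] 45.53920814634985
power 0.54 [247.8 190.7  25.2  33. ] [257.95 207.23]
power 0.35 [248.3 189.9  17.3  28.9] [257.71 206.81]
bat_cap 0.81 [248.6 193.   19.   30. ] [258.   206.75]
0 [[256.66 193.41]]
24 [[256.42 201.31]]
40 [[256.24 207.35]]
51.5 [[256.1  212.14]]
63 [[255.94 217.38]]
tool z in rec [[ 0.81  0.    0.58]
 [ 0.01 -1.   -0.01]
 [ 0.58  0.01 -0.81]] [-0.6  0.   0.8]
```

View pics/w8b.png

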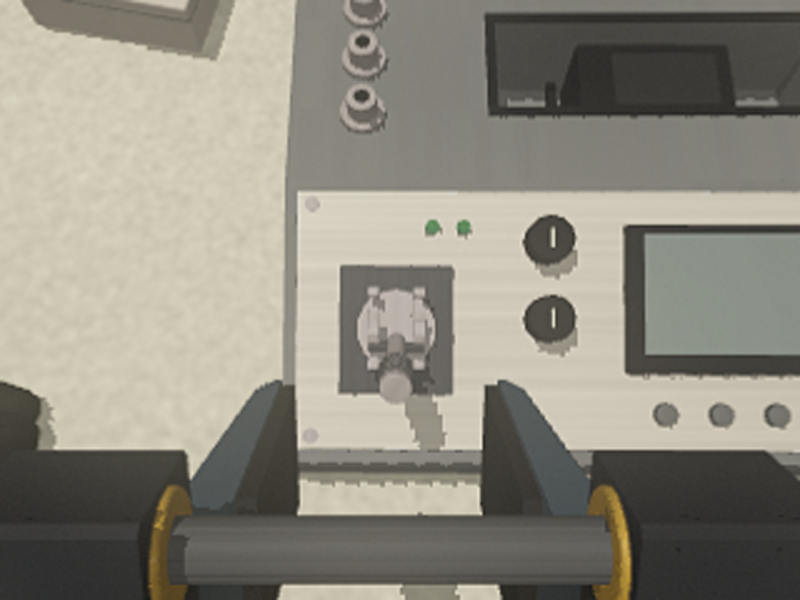

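Run:
```python
from h import *
p0=np.load("w8.npz"); p={k:p0[k] for k in("K","dist","rvec","tvec")}
f=lambda c:np.array(c,float)*.4+[100,60]
H=panel(f([[340,266],[453,266],[454,394],[342,394]]),p); print(H,H.mean(0))
n=np.array([-np.sin(.296),0,np.cos(.296)]); a=.646;u=np.array([-np.sin(a),0,np.cos(a)])
print("pivot from bezel",H.mean(0)-8*n)
piv=lambda q:np.array([q[0],q[1],66+q[0]*np.tan(.296)])+np.array([0,0,-8/np.cos(.296)])
r=least_squares(lambda q:(proj(place(REC,piv(q)+63*u),p)-f([[396,386]])).ravel(),[-55,77]); print("pivot from cap tip",piv(r.x),r.fun)
r=least_squares(lambda q:(proj(place(REC,piv(q)+51.5*u),p)-np.array([[258,207]])).ravel(),[-55,77]); print("pivot from net",piv(r.x))
# recorder edges in this picture: deck seam & front edge, panel left edge
print("rec left corner seam",panel(f([[298,191]]),p), "front-left",panel(f([[296,450]]),p))
for nme in("scene","top"):
  c=cam(nme); grab_frame(nme)
  for d in spotter.trace("bat_cap",nme)[:2]: print(nme,d["conf"],np.argwhere(d["region"]).mean(0)[::-1],np.round(d["box"]))
  for q in((-55.5,77.6),(-52,76)): print(proj(place(REC,piv(q)+np.array([[40],[51.5],[63]])*u),c).ravel())
```

```text
[[-32.96  97.85  55.95]
 [-32.82  53.76  55.99]
 [-80.42  53.33  41.48]
 [-80.64  96.69  41.41]] [-56.71  75.41  48.71]
pivot from bezel [-54.37  75.41  41.05]
pivot from cap tip [-53.19  75.67  41.41] [-0.  0.]
pivot from net [-51.36  76.05  41.97]
rec left corner seam [[ -4.73 114.57  64.56]] front-left [[-101.36  114.3    35.09]]
[254.02 147.53 255.61 144.4  257.21 141.26]
[252.87 147.44 254.47 144.31 256.07 141.16]
top 0.53 [338.47 212.98] [338. 204.   4.  15.]
[337.79 213.13 338.97 215.96 340.17 218.83]
[338.26 211.58 339.44 214.39 340.65 217.26]
```

```bash
python3 -m jog '-0.05 -0.14 0 0.4 0.05 -0.7 0.5;-0.1 -0.28 0 0.8 0.1 -1.4 0.5;-0.1 -0.28 0 1.17 0.16 -2 0.5;-0.1 -0.28 0 1.17 0.16 -2 0.5;-0.1 -0.28 0 1.17 0.16 -2 0.5'
python3 - <<'E'
from h import *
for i in range(3): grab_frame('wrist')
s=env.state(); p=wcam(); im=grab_frame("wrist"); cv2.imwrite("pics/w9.png",im[:,:,::-1])
A=Rot.from_euler("z",-REC[2]); T=Rot.from_euler("xyz",s["ee_rot"],degrees=True)
a=.646;u=np.array([-np.sin(a),0,np.cos(a)]); piv=np.array([-54,75.6,41.2])
print(s['ee_pos'],s['ee_rot'],s['force'],A.apply(T.as_matrix().T)[2]); 
print("to go (units)",(place(REC,piv+34.2*u)-s["ee_pos"])/25)
print(proj(place(REC,piv+np.array([[40],[51.5],[63]])*u),p).ravel(), proj(s["ee_pos"],p))
for d in spotter.trace("bat_cap","wrist")[:2]: print(d["conf"],np.argwhere(d["region"]).mean(0)[::-1],np.round(d["box"]))
cv2.imwrite("pics/w9b.png",cv2.resize(im[140:290,150:350],(800,600),interpolation=cv2.INTER_CUBIC)[:,:,::-1])
E
```

```text
time_s: 20.82
ee_pos: [450.7, -182.1, 88.6]
ee_rot: [179.7, -37.1, 10.3]
force: [0.3, -0.3, 0.3]
gripper_width: 45.6
[ 450.68 -182.3    88.91] [179.63 -37.12  10.35] [0.76 0.83 0.13] [ 0.6  0.  -0.8]
to go (units) [[ 0.61  0.11 -0.82]]
[256.19 225.79 256.2  232.64 256.22 240.32] [[256.53 238.22]]
0.89 [255.68 227.78] [240. 211.  30.  39.]
0.35 [ 55.19 251.25] [ 19. 223.  65.  88.]
```

View pics/w9b.png

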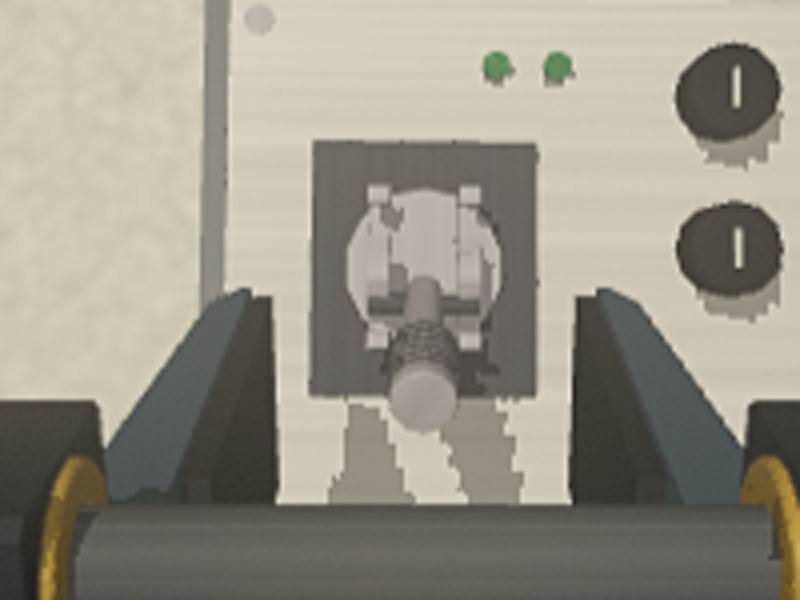

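The cap tip at (422,398) sits midway between the fingers (272 and 573), within 1 px of the prediction. I'll advance and grip.

```bash
python3 -m jog '0 0 0 0.2 0.04 -0.3 0.5;0 0 0 0.4 0.08 -0.56 0.5;0 0 0 0.61 0.11 -0.82 0.5;0 0 0 0.61 0.11 -0.82 0.4;0 0 0 0.61 0.11 -0.82 0.25' 8 && python3 -m jog '0 0 0 0 0 0 0.1;0 0 0 0 0 0 0.05;0 0 0 0 0 0 0.05;0 0 0 0 0 0 0.05' 8
python3 - <<'E'
from h import *
for i in range(2):
  grab_frame('wrist'); s=env.state(); print(s['ee_pos'],s['ee_rot'],s['force'],s["gripper_width"],s["time_s"])
A=Rot.from_euler("z",-REC[2]); print(A.apply(s["ee_pos"]-[REC[0],REC[1],0])-[-54,75.6,41.2])
E
```

```text
time_s: 21.7
ee_pos: [465.8, -179.3, 68.0]
ee_rot: [179.7, -37.1, 10.3]
force: [-1.0, 0.5, 0.6]
gripper_width: 29.6
time_s: 22.2
ee_pos: [465.9, -179.5, 67.9]
ee_rot: [179.7, -37.1, 10.3]
force: [-1.7, -1.1, 3.4]
gripper_width: 10.4
[ 465.92 -179.53   67.91] [179.67 -37.08  10.31] [-2.62 -1.59  2.64] 10.891581826806036 22.25
[ 465.95 -179.54   67.92] [179.67 -37.08  10.31] [-2.56 -1.94  3.82] 10.737086688409445 22.3
[-20.56  -0.06  26.72]
```

```bash
python3 -m jog '0 0 0 0 0 0 0.05;0 0 0 0 0 0 0.05;0 0 0 -0.06 -0.01 0.085 0.05;0 0 0 -0.12 -0.02 0.165 0.05;0 0 0 -0.19 -0.033 0.255 0.05' 40 && python3 -m jog '0 0 0 0 0 0 0.05;0 0 0 0 0 0 0.05'
python3 - <<'E'
from h import *
for i in range(2):
  grab_frame('wrist'); s=env.state()
A=Rot.from_euler("z",-REC[2]);a=.646;u=np.array([-np.sin(a),0,np.cos(a)])
d=A.apply(s["ee_pos"]-[REC[0],REC[1],0])-[-54,75.6,41.2]; print(s['ee_pos'],s['ee_rot'],s["gripper_width"],d,"along",d@u,"F rec",A.apply(s["force"]),A.apply(s["force"])@u)
E
```

```text
time_s: 22.92
ee_pos: [461.3, -180.2, 74.1]
ee_rot: [179.7, -37.1, 10.3]
force: [4.4, -2.4, -3.4]
gripper_width: 9.9
time_s: 23.18
ee_pos: [461.3, -180.2, 74.1]
ee_rot: [179.7, -37.1, 10.3]
force: [4.6, -2.4, -3.5]
gripper_width: 10.0
[ 461.26 -180.2    74.05] [179.7  -37.07  10.31] 9.940066859313564 [-25.29   0.09  32.85] along 41.457313005469395 F rec [ 4.45 -2.83 -4.08] -5.935186441407045
```

Run:
```python
from h import *
d=np.array([-25.29,.09,32.85]); A=Rot.from_euler("z",REC[2])
D=[Rot.from_rotvec([0,k*.07,0]).apply(d) for k in range(11)]
for b in(0,5):
  for k in range(1,6): print(np.round(np.r_[A.apply([0,k*np.degrees(.07)/5,0]),A.apply(D[b+k]-D[b])/25],3))
```

```text
[-0.14  0.79  0.    0.09  0.02  0.07]
[-0.27  1.58  0.    0.19  0.03  0.13]
[-0.41  2.37  0.    0.29  0.05  0.18]
[-0.54  3.16  0.    0.4   0.07  0.23]
[-0.68  3.95  0.    0.51  0.09  0.27]
[-0.14  0.79  0.    0.11  0.02  0.03]
[-0.27  1.58  0.    0.22  0.04  0.05]
[-0.41  2.37  0.    0.34  0.06  0.07]
[-0.54  3.16  0.    0.45  0.08  0.08]
[-0.68  3.95  0.    0.56  0.1   0.07]
```

```bash
cat > st.py <<'E'
from h import *
for i in range(2): grab_frame('top'); s=env.state()
A=Rot.from_euler("z",-REC[2])
d=A.apply(s["ee_pos"]-[REC[0],REC[1],0])-[-54,75.6,41.2]; z=A.apply(Rot.from_euler("xyz",s["ee_rot"],degrees=True).as_matrix()[:,2])
print(s["time_s"],"d",d,"r",np.hypot(d[0],d[2]),"ang",np.arctan2(d[0],d[2]),"toolang",np.arctan2(-z[0],-z[2]),"F rec",A.apply(s["force"]),"w",s["gripper_width"])
E
python3 -m jog '-0.14 0.79 0 0.09 0.02 0.07 0.05;-0.27 1.58 0 0.19 0.03 0.13 0.05;-0.41 2.37 0 0.29 0.05 0.18 0.05;-0.54 3.16 0 0.4 0.07 0.23 0.05;-0.68 3.95 0 0.51 0.09 0.27 0.05'; python3 st.py
```

```text
time_s: 23.9
ee_pos: [473.5, -178.2, 80.5]
ee_rot: [179.8, -16.8, 10.3]
force: [3.3, 0.4, -4.4]
gripper_width: 9.9
24.0 d [-11.86   0.35  39.4 ] r 41.14238425518574 ang -0.2924415885583243 toolang -0.2961736213506756 F rec [ 1.66 -5.93 -5.51] w 10.142447056567086
```

```bash
python3 -m jog '-0.14 0.79 0 0.11 0.02 0.03 0.05;-0.27 1.58 0 0.22 0.04 0.05 0.05;-0.41 2.37 0 0.34 0.06 0.07 0.05;-0.54 3.16 0 0.45 0.08 0.08 0.05;-0.68 3.95 0 0.56 0.1 0.07 0.05'; python3 st.py;  python3 -m jog '0 0 0 0 0 0 0.05'; python3 st.py
```

```text
time_s: 24.62
ee_pos: [487.1, -175.6, 81.8]
ee_rot: [-179.9, 3.1, 10.3]
force: [2.8, -3.4, -4.5]
gripper_width: 10.0
24.725 d [ 1.51  0.34 40.06] r 40.087337590342095 ang 0.03766638346156915 toolang 0.05441580640954168 F rec [ 0.62 -5.26 -5.19] w 9.845661492448158
time_s: 24.85
ee_pos: [487.2, -175.5, 81.6]
ee_rot: [-179.9, 3.0, 10.3]
force: [3.0, -4.7, -5.2]
gripper_width: 9.7
24.95 d [ 1.03  0.31 40.6 ] r 40.61630552283009 ang 0.02546921774375406 toolang 0.051186292725590464 F rec [ 2.14 -4.31 -5.61] w 9.691465870280917
```

```bash
python3 -m jog '0 0 0 0.04 0.007 0 0.05;0 0 0 0.06 0.01 0 0.05;0 0 0 0.06 0.01 0 0.05'; python3 st.py
```

```text
time_s: 25.32
ee_pos: [487.7, -175.4, 81.8]
ee_rot: [-179.9, 3.0, 10.3]
force: [0.5, -4.8, -5.4]
gripper_width: 9.6
25.425 d [ 1.63  0.33 40.62] r 40.65219233248282 ang 0.04000374947520472 toolang 0.053014719848378786 F rec [-0.26 -5.2  -4.68] w 10.058433479101076
```

```bash
python3 -m jog '0 0 0 0.04 0.007 0 0.05;0 0 0 0.06 0.01 0 0.05;0 0 0 0.06 0.01 0 0.05'; python3 st.py
```

```text
time_s: 25.8
ee_pos: [488.0, -175.3, 81.5]
ee_rot: [-179.9, 3.2, 10.3]
force: [-0.8, -5.8, -5.4]
gripper_width: 9.9
25.9 d [ 1.9   0.35 40.35] r 40.39700530102967 ang 0.04696752009785107 toolang 0.05570308247428632 F rec [-2.23 -6.23 -5.02] w 9.966085657507419
```

The bat is against the ON stop: a 1.5 mm nudge moved it only 0.3 mm, with force building. I'll ease it home and release.

```bash
python3 -m jog '0 0 0 0 0 -0.08 0.05;0 0 0 -0.01 0 -0.16 0.05;0 0 0 -0.015 0 -0.27 0.05;0 0 0 -0.015 0 -0.27 0.05;0 0 0 -0.015 0 -0.27 0.05'; python3 st.py
```

```text
time_s: 26.52
ee_pos: [487.7, -175.4, 75.1]
ee_rot: [-179.9, 3.2, 10.3]
force: [-1.5, -6.7, -3.6]
gripper_width: 9.8
26.625 d [ 1.59  0.33 33.93] r 33.96856532642034 ang 0.04686934976686615 toolang 0.05545119723294201 F rec [-2.47 -6.42 -2.28] w 10.071532639736438
```

```bash
python3 -m jog '0 0 0 0 0 0 0.2;0 0 0 0 0 0 0.4;0 0 0 0 0 0 0.5;0 0 0 0 0 0 0.5;0 0 0 0 0 0.5 0.5' 10 && python3 -m jog '0 0 0 0 0 1.2 0.5;0 0 0 0 0 2.4 0.5;0 0 0 -0.5 0 3 0.5;0 0 0 -1 0 3.4 0.5;0 0 0 -1 0 3.4 0.5'
python3 - <<'E'
from h import *
for i in range(4): grab_frame('wrist')
s=env.state(); p=wcam(); im=grab_frame("wrist"); cv2.imwrite("pics/w10.png",im[:,:,::-1]); print(s["ee_pos"],s["ee_rot"],s["force"])
piv=np.array([-54,75.6,41.2])
for t in(-.646,-.3,.054):
  for k in (0,8): print(t,k,((proj(place(REC,piv+(63+k)*np.array([np.sin(t),0,np.cos(t)])),p)-[60,40])*[800/340,600/255]).round(1))
cv2.imwrite("pics/w10b.png",cv2.resize(im[40:295,60:400],(800,600),interpolation=cv2.INTER_CUBIC)[:,:,::-1])
E
```

```text
time_s: 27.25
ee_pos: [489.9, -174.4, 88.1]
ee_rot: [-179.9, 3.1, 10.2]
force: [1.0, -0.7, 0.9]
gripper_width: 45.5
time_s: 27.88
ee_pos: [464.2, -174.7, 173.6]
ee_rot: [-179.9, 3.0, 10.2]
force: [-0.2, 0.1, -0.4]
gripper_width: 45.5
[ 465.24 -174.69  172.54] [-179.89    3.08   10.2 ] [ 0.09  0.49 -0.58]
-0.646 0 [[474.6 407. ]]
-0.646 8 [[474.7 425.6]]
-0.3 0 [[475.9 368.2]]
-0.3 8 [[476.2 382.1]]
0.054 0 [[477.1 310.7]]
0.054 8 [[477.6 315.8]]
```

Run:
```python
from h import *
p=wcam(); piv=np.array([-54,75.6,41.2]); ax=lambda t:np.array([np.sin(t),0,np.cos(t)])
grab_frame("wrist")
for n in("bat_cap","pack"):
  for d in spotter.trace(n,"wrist")[:2]:
    r=np.argwhere(d["region"]); print(n,d["conf"],np.round(d["box"],1),r.mean(0)[::-1])
def disc(t,k,c):
  y=np.linspace(0,2*np.pi,24); e=np.array([np.cos(t),0,-np.sin(t)])
  P=[piv+ax(t)*(h+k)+5.5*(np.cos(a)*e+np.sin(a)*np.array([0,1,0])) for h in(40,63) for a in y]; u=proj(place(REC,P),c); return np.r_[u.min(0),u.max(0)-u.min(0)],u.mean(0)
for t,k in((-.646,0),(-.1,0),(0,0),(.054,0),(.054,8)): print(t,k,*disc(t,k,p))
c=cam("scene"); grab_frame("scene")
for n in("bat_cap","slim_pack","mouse","glasses_case","adapter_box","charger"): print(n,[(np.round(d["box"]),round(d["conf"],2)) for d in spotter.look_for(n,"scene")[:3]])
for t,k in((-.646,0),(.054,0),(.054,8)): print(t,k,*disc(t,k,c))
```

```text
bat_cap 0.69 [251.9 161.   20.9  17.5] [261.52 167.96]
bat_cap 0.42 [210.4   0.  301.6 205. ] [345.71 101.66]
pack 0.72 [341.   11.9  97.6  52.4] [388.82  36.56]
-0.646 0 [255.53 188.36  12.27  27.71] [261.64 202.22]
-0.1 0 [255.81 167.43  13.38  22.15] [262.3  178.11]
0 0 [255.88 162.88  13.52  19.78] [262.4  172.31]
0.054 0 [255.92 160.38  13.57  18.35] [262.46 169.08]
0.054 8 [255.91 162.05  14.02  19.08] [262.65 171.09]
bat_cap [(array([246., 142.,   5.,   9.]), 0.53), (array([195., 201.,  44.,  38.]), 0.43)]
slim_pack [(array([326., 221.,  25.,  15.]), 0.68), (array([281., 225.,  22.,  16.]), 0.67), (array([196., 258.,  75.,  59.]), 0.35)]
mouse [(array([286., 178.,  28.,  20.]), 0.78)]
glasses_case []
adapter_box [(array([196., 201.,  43.,  38.]), 0.64)]
charger [(array([261., 113.,  47.,  38.]), 0.97), (array([262., 212.,  80.,  72.]), 0.8)]
-0.646 0 [251.78 140.25   6.18   7.86] [254.83 144.16]
0.054 0 [244.67 141.29   3.94   7.9 ] [246.59 145.26]
0.054 8 [244.47 139.21   3.97   7.95] [246.4 143.2]
```

```bash
python3 -c "
from workcell import env
s=env.state(); print(s['time_s'],s['force']); print(env.job_done())"
```

```text
28.625 [ 0.56314767  0.31084953 -0.36004696]
the job is handed in; nothing more can be done
None
```

The tall pack is in the recorder's battery well and the power toggle is on. I handed the job in at 28.6 s of the 72 s limit.

**Battery pack:** I took it from the charger's +y bay, set it down at the clear spot and regripped it by its ends. I then lowered it into the well, where it came to rest within 0.2 mm of the expected height. The wrist picture showed it flat between the sills, and it was not dropped.

**Power toggle:** I gripped the cap, pulled it out about 7.8 mm and swung it to the ON stop while pulled. I then let it back within about 0.3 mm of home before opening the fingers.

**Last checks:**
- **Toggle:** the networks' outlines in the wrist and scene cameras match the ON position with the bat home. The pulled position fits worse.
- **Robot:** it stands clear of the recorder, with the force reading near zero.
- **Charger and desk:** the slim pack, mouse and adapter box were found where they started. The network did not find the glasses case in the scene camera's last frame. I didn't recheck the mug, earbud case or stapler, but no move went near any of these.

**Disagreements and limits:**
- **Toggle picture:** the 12-picture limit was reached, so I could not view the final toggle by eye.
- **Pack position:** the top and wrist cameras disagreed by 6–9 mm on where the pack sat in the charger; the closing jaws settled it.
- **Well position:** those cameras also differed by about 2 mm on the well. After I corrected the wrist camera against the held pack, they agreed within about 0.6 mm.
- **Sideways force:** there was a steady 4–6 N sideways load while the cap was gripped. It vanished on release.

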